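# Grease the mixer drive's pulley bearing with a push-type grease gun

## Robot

A 6-joint arm with a two-finger parallel gripper is mounted at the origin on the work surface. World frame = base frame: x ahead of the robot, y to its left, z up, the work surface at z = 0. Lengths are in mm, angles in rad, forces in N, time in s.
With the tool pointing down it reaches from about 275 to 1000 mm from the base axis. Payload 8.4 kg.
Tool frame: the origin (TCP) lies on the centre line of the jaws, within the pads' length; the fingertips stand 25 mm ahead of it and the grasp point (between the pads) lies 6 mm ahead of it; z points along the fingers, y is the line along which they close (so a half turn about z gives the same grasp; the last joint's range is limited). The gripper opens to 85 mm and grips with 20 to 120 N. Pads are 22 mm wide; open, the fingers measure 114 mm over their backs; the gripper's body (76 mm by 85 mm) begins 54 mm behind the grasp point. The pads swing forward as they close: fully open they stand 13 mm farther back than shut.
Start: joints at [-1.217, 0.353, 1.633, -0, 1.155, -0.002], TCP at [217.711, -585.858, 256.281] pointing down, gripper open.
Joint ranges: [-2.63, 2.63], [-0.92, 2.1], [0.06, 2.66], [-1.3, 4.44], [0, 2.69], [-3.02, 3.02]. Speed limits (rad/s): [2.22, 2.22, 2.79, 3.14, 3.14, 3.14].

## Interface

Orientations are given as [roll, pitch, yaw] about the fixed x, y, z axes, in that order (R = Rz(yaw) Ry(pitch) Rx(roll)).
In Python, from rig import r gives the robot as it stands.
- The arm moves only by the shell command python3 -m jog 'ROWS' [FORCE]. ROWS is JSON, a list of rows, each a list of 3 entries, a list of its own where there are three numbers: the turn, a rotation vector about the tool's x, y, z in rad, then the shift along the tool's x, y, z in m, then the opening, from -1 (shut) to 1 (fully open). In form: [[[rx, ry, rz], [x, y, z], gripper], ...]. A call has 1 to 12 rows; each row shifts and turns the commanded pose from where the row before left it, along the tool's axes as they then stand; what a row does not reach is not made up. A row lasts 1/10 s, in which the tool goes at most 50 mm and 8.59 degrees, less where a joint would pass 70% of its speed; a pose out of reach is approached as far as the arm can. A call with a gripper value outside its range is refused whole. The fingers move at their own pace and stop on an object; FORCE is the grip in N (left out, the last holds). Time passes only in rows, so rows that do not move let the fingers close. It gives the time, the measured TCP pose, the force, the opening and the grip force at its end, in the units of the state.
- r.sense(): the state, without advancing time (a new reading comes with each control period).
- r.grab_frame(name): name is "scene" or "top" or "wrist"; returns the picture (480x640x3 uint8, red, green, blue); there is no depth.
- r.camera_params(name): a dict with "fx", "fy", "cx", "cy" (pixels), "rvec" (rotation vector, rad) and "tvec" (3), from world to camera coordinates, as OpenCV has them; the wrist camera has in their place "hand_eye" (4x4, takes a point from camera to tool coordinates, whose origin is the TCP and whose axes are the flange's). Camera axes: x right, y down, z forward; pixel columns grow to the right and rows downward; lengths in mm; the calibration is good to about 2 mm. The wrist camera is an equidistant fisheye: a pixel r from the principal point sees the ray r / f radians off the axis. A picture is of the moment at which its call begins: read the wrist's pose just before it. camera_params takes no time and is no camera call.
- r.sign_off(): hands the job in; it is judged then, once.
The state is a dict: "clock": time; "qpos": joint angles; "qvel": joint speeds; "joint_efforts": joint torques, N m; "eef_pos": TCP position; "tcp_rot": TCP orientation; "contact_force": force on the tool from outside, world axes, zero at the start; "wrist_torque": the same for the moment, N m; "opening": opening from 0.0 (shut) to 1.0 (fully open); "grasp_force": force on a finger pad.
Only numpy, scipy, OpenCV 4.12 (cv2) and the standard library are available. Lean on these libraries where they do the work, as an engineer would, in place of code of your own. Each camera call takes 0.05 s, during which the arm holds its last target. There are 200 camera calls.

## Task

Give the mixer drive's pulley-side bearing its shot of grease: lift the push-type grease gun (the thicker of the two lubricators, the one with a jawed coupler) out of the bench stand, and press its coupler squarely onto that bearing's leaning grease nipple, along the nipple's own axis, until it snaps on. Then keep pushing until the gun's spring-loaded nozzle is more than half of its 12 mm stroke in, and finish while still holding the gun there in the gripper, pressed in against its spring: do not let go. Leave everything else on the bench as it is.

Things in the scene. Friction and masses are not known exactly. Their poses are not given: they have to be found in the camera images.
- gun: push-type grease gun, loose, 0.36 kg, upright, nozzle down, in either hole of the stand. Steel barrel, 36 mm across, 130 mm long, black cap on top; grip it anywhere. Origin on its axis under the barrel's shoulder, which rests on the stand's top, 100 mm above the bench; z up the axis. Below: nose 24 mm across, 8 mm long (1 mm play in hole), tube, 20 mm coupler, mouth 75 mm below the origin
- coupler_seat (a point): point on the gun's axis in the coupler, 8 mm behind its mouth, 67 mm below the gun's origin with the spring out: here the centre of the nipple's ball lies once snapped on. Four spring jaws at the mouth catch the ball up to 3 mm off the axis and let it pass, 4 mm before the seat, at about 8 N (to 15 N off-centre); a cone behind them centres it, and it then rests on the seal
- gun_nozzle (a joint): how far the nozzle with its coupler is pushed up into the barrel, m: 0 spring fully out, 0.012 at the solid stop. The spring takes about 14 N to start moving, 17 N at half stroke, 20 N at the stop
- nipple: brass grease nipple to use, on the bearing beside the pulley. Origin: centre of its ball head (8 mm across, thinner neck; 13 mm hexagon foot starts 9.5 mm below the centre), in the drive's frame at x = -25, y = +62, z = 120 mm. z points out along its axis, which leans 30 degrees from vertical towards the drive's front (the drive's -x, roughly towards the robot)
- drive: mixer drive, fixed: grey steel channel with two green pillow-block bearings and a 25 mm shaft along y, 76 mm up. V-belt pulley, 110 mm across, at the +y end, aluminium coupling half at the -y end. Origin on the bench under its middle. Bearings at y = +62 mm (grease this one) and -62 mm (same nipple, not to be used). 225 x 300 mm, 132 mm high. Stands left or right, yaw within 0.3
- stand: bench stand of dark folded steel, fixed, 90 (x) by 230 (y) by 100 mm high, origin on the bench under its middle. Its top plate, 8 mm thick, has two 26 mm holes at y = +55 and -55 mm, open below: gun in one, oiler in the other
- oiler: push oiler in the other hole of the stand, to be left there: slimmer, 29 mm in diameter, 110 mm above the plate, with a pointed spout below and no coupler. Origin: on its axis at the plate's top, z up.
- soap_a: bar of soap, loose, 80 x 58 x 30 mm, origin under its middle; leave alone
- soap_b: another such bar of soap; leave alone
- stamp: wooden soap stamp, loose, 50 x 50 mm block with a turned handle, 72 mm high, origin under its middle; stands in front of the stand; leave alone
- wrench: steel wrench lying in front of the drive; leave alone
- mallet: hammer lying on the bench at the right; leave alone
- jar: white jar with a lid, 68 mm in diameter, 85 mm high, behind the drive; leave alone
- bowl: small steel bowl, 110 mm wide, 45 mm high, behind the stand; leave alone

How it is judged (in metres and radians):
On the way, in this order (a step that is already met when the one before it is completed fails the run):
1. the grease gun is held by the fingers, lifted clear of the stand (z of coupler_seat in the frame of stand above 0.12 m and contact force between the fingers and gun above 3 N and contact force between gun and stand below 0.5 N), for 0.2 s.
2. the coupler has snapped onto the pulley-side nipple, squarely (within 8 degrees) (z of coupler_seat in the frame of nipple between -0.003 and 0.002 m and x of coupler_seat in the frame of nipple between -0.003 and 0.003 m and y of coupler_seat in the frame of nipple between -0.003 and 0.003 m and angle between the z axis of gun and the z axis of nipple, either way round below 0.14 rad), for 0.1 s.
At the end, for the whole second after the job is handed in: Coupler snapped on the pulley-side nipple (seat within 2 mm along and 3 mm across of the ball's centre, gun within 8 degrees of its axis), nozzle over 6 mm into the gun, gun at rest, gripped by the fingers (over 3 N), clear of the stand, through the last second (all of step 2 and contact force between the fingers and gun above 3 N and contact force between gun and stand below 0.5 N and value of joint gun_nozzle above 0.006 m and linear speed of gun below 0.02 m/s); the arm keeps its last pose, push and grip.
It fails at once if the oiler or another loose thing on the bench (soap, stamp, wrench, hammer, jar, bowl) is shifted by more than 30 mm (distance of any of soap_a, soap_b, stamp, wrench, mallet, jar, bowl, oiler from where it was at the start of the episode above 0.03 m).
It also fails if it takes over 35 s, if anything falls off the work surface, if the arm or the gripper's body presses on something with over 40 N, if the wrist force passes 120 N, or if a joint passes its speed limit or range.

## Working session

There is one attempt and no reset: what is moved stays moved. The work goes in short steps, Python scripts to look and compute and a shell command to move; the robot and the scene stay as the last step left them, time stands still between calls to the robot, and variables do not carry over. Pictures are saved under pics/ and viewed, at most 10 in all, crops included, and the job is handed in when it is done.

```bash
ls; mkdir -p pics
python3 - <<'E'
from rig import r
import cv2
print(r.sense())
for n in("scene","top","wrist"):
    print(n,r.camera_params(n))
for n in("scene","top"):
    cv2.imwrite(f"pics/{n}0.png",r.grab_frame(n)[:,:,::-1])
E
```

```text
pics
{'clock': 0.0, 'qpos': array([-1.21743920e+00,  3.53645877e-01,  1.63415214e+00,  2.64699959e-06,
        1.15524392e+00, -2.36784259e-03]), 'qvel': array([ 0.00156738, -0.00071827,  0.00097728, -0.00084126,  0.00208009,
       -0.00124325]), 'joint_efforts': array([ 1.78733728e-03, -6.05249119e+01, -3.42067945e+01,  1.14240804e-04,
        9.32550902e-03, -1.88357788e-06]), 'eef_pos': array([ 217.52721539, -585.42730103,  255.55539249]), 'tcp_rot': array([-3.14014338e+00, -5.85184523e-06,  3.55723895e-01]), 'contact_force': array([ 0.27229934, -0.0529857 , -0.38925574]), 'wrist_torque': array([ 0.01669455,  0.04954427, -0.02316586]), 'grasp_force': 0.0, 'opening': 1.00162891068758}
scene {'fx': 449.8969628289475, 'fy': 449.8969628289475, 'cx': 323.5855017092229, 'cy': 238.98889601655208, 'rvec': array([ 1.92640342,  1.75048292, -0.60802343]), 'tvec': array([  19.85033358, -387.59440043, 1504.59023858])}
top {'fx': 443.60329086351067, 'fy': 443.60329086351067, 'cx': 314.69730652276513, 'cy': 238.2887518703155, 'rvec': array([ 2.17384582, -2.12951261,  0.15630855]), 'tvec': array([-85.43405542, 561.77995581, 872.68942258])}
wrist {'fx': 371.64829954431775, 'fy': 371.64829954431775, 'cx': 313.7584868101754, 'cy': 239.23546403582702, 'hand_eye': array([[-1.03905048e-04, -9.64819983e-01, -2.62911372e-01,
         6.72955175e+01],
       [ 9.99999883e-01,  2.37584849e-05, -4.82397154e-04,
        -9.99956938e-01],
       [ 4.71672789e-04, -2.62911391e-01,  9.64819868e-01,
        -1.17488336e+02],
       [ 0.00000000e+00,  0.00000000e+00,  0.00000000e+00,
         1.00000000e+00]])}
```

View pics/scene0.png

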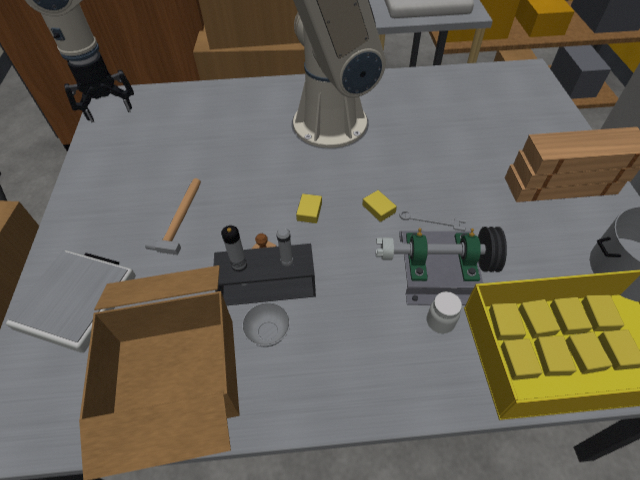

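View pics/top0.png

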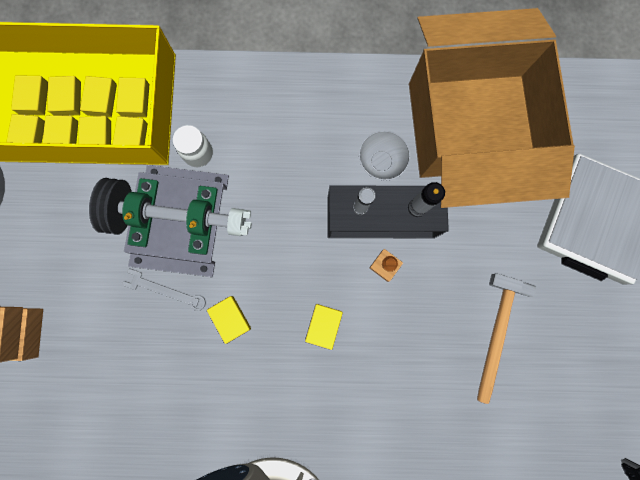

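Scene: the drive is at the robot's left with its pulley outboard. In the top view the pulley-side nipple is near (128,216). The black-capped gun is in the stand's right hole, top near (434,191), and the grey oiler is at (367,194). I'll zoom in on the details.

```bash
cat > h.py <<'E'
import numpy as np,cv2
from scipy.spatial.transform import Rotation as R
from rig import r
def cam(n):
    p=r.camera_params(n);K=np.array([[p['fx'],0,p['cx']],[0,p['fy'],p['cy']],[0,0,1]])
    M=R.from_rotvec(p['rvec']).as_matrix();return K,M,np.array(p['tvec'])
def proj(n,X):
    K,M,t=cam(n);q=(K@(M@np.atleast_2d(X).T+t[:,None]));return (q[:2]/q[2]).T
def ray(n,uv):
    K,M,t=cam(n);o=-M.T@t;d=M.T@np.linalg.solve(K,[*uv,1]);return o,d/np.linalg.norm(d)
def plane(n,uv,z):
    o,d=ray(n,uv);return o+d*(z-o[2])/d[2]
def tri(rays):
    A=0;b=0
    for o,d in rays:
        P=np.eye(3)-np.outer(d,d);A=A+P;b=b+P@o
    x=np.linalg.solve(A,b)
    return x,[np.linalg.norm(np.cross(x-o,d)) for o,d in rays]
# wrist fisheye
def wT(s=None):
    s=s or r.sense();T=np.eye(4);T[:3,:3]=R.from_euler('xyz',s['tcp_rot']).as_matrix();T[:3,3]=s['eef_pos'];return T
def wray(uv,T):
    p=r.camera_params('wrist');H=T@p['hand_eye'];a=np.array([uv[0]-p['cx'],uv[1]-p['cy']]);rr=np.linalg.norm(a)
    th=rr/p['fx'];d=np.r_[a/max(rr,1e-9)*np.sin(th),np.cos(th)];return H[:3,3],H[:3,:3]@d
def wproj(X,T):
    p=r.camera_params('wrist');H=np.linalg.inv(T@p['hand_eye']);c=(H[:3,:3]@np.atleast_2d(X).T).T+H[:3,3]
    rr=np.linalg.norm(c[:,:2],axis=1);th=np.arctan2(rr,c[:,2])
    return c[:,:2]/rr[:,None]*(th*p['fx'])[:,None]+[p['cx'],p['cy']]
E
python3 - <<'E'
import cv2,numpy as np
from h import *
t=cv2.imread('pics/top0.png');s=cv2.imread('pics/scene0.png')
def c(im,x,y,w,h,k): return cv2.resize(im[y:y+h,x:x+w],None,fx=k,fy=k,interpolation=cv2.INTER_CUBIC)
a=c(t,85,160,170,120,2.3);b=c(t,320,155,135,120,2.9)
d=c(s,370,215,150,95,2.6);e=c(s,205,215,120,95,3.2)
def row(x,y):
    H=max(x.shape[0],y.shape[0]);return np.hstack([cv2.copyMakeBorder(i,0,H-i.shape[0],0,0,0) for i in(x,y)])
m=[row(a,b),row(d,e)];W=max(i.shape[1] for i in m)
m=np.vstack([cv2.copyMakeBorder(i,0,0,0,W-i.shape[1],0) for i in m]);print(m.shape,a.shape,d.shape)
cv2.imwrite('pics/c1.png',m)
# orange/brass blobs
for n,im,(x,y,w,h) in(('top',t,(85,160,170,120)),('scene',s,(370,215,150,95))):
    hsv=cv2.cvtColor(im,cv2.COLOR_BGR2HSV);k=cv2.inRange(hsv,(8,110,90),(28,255,255));mm=np.zeros_like(k);mm[y:y+h,x:x+w]=k[y:y+h,x:x+w]
    N,L,S,C=cv2.connectedComponentsWithStats(mm);print(n,[(S[i].tolist(),C[i].round(1)) for i in range(1,N)])
E
```

```text
(652, 783, 3) (276, 391, 3) (247, 390, 3)
top [([85, 160, 84, 5, 352], array([129.3, 161.6])), ([124, 213, 8, 7, 39], array([127.7, 215.9])), ([189, 221, 7, 7, 39], array([192.2, 224. ]))]
scene [([380, 215, 3, 1, 3], array([381., 215.])), ([388, 216, 1, 1, 1], array([388., 216.])), ([417, 228, 5, 8, 19], array([419.2, 232.1])), ([470, 229, 4, 7, 20], array([471.6, 232. ])), ([474, 280, 46, 30, 1113], array([499.7, 294.8])), ([473, 291, 1, 1, 1], array([473., 291.])), ([472, 293, 1, 1, 1], array([472., 293.])), ([471, 295, 1, 1, 1], array([471., 295.])), ([464, 297, 7, 13, 15], array([466.9, 303.6]))]
```

View pics/c1.png

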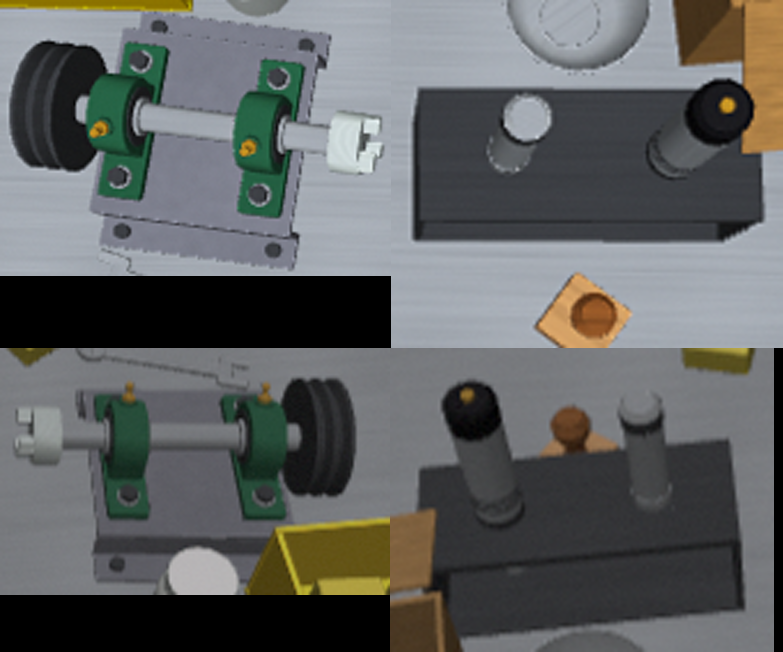

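Run:
```python
from h import *
t=cv2.imread('pics/top0.png');s=cv2.imread('pics/scene0.png')
def blob(im,box,lo,hi):
    x,y,w,h=box;k=cv2.inRange(cv2.cvtColor(im[y:y+h,x:x+w],cv2.COLOR_BGR2HSV),lo,hi)
    N,L,S,C=cv2.connectedComponentsWithStats(k);i=1+S[1:,4].argmax();return C[i]+[x,y],S[i,4],S[i,:4]+[x,y,0,0]
lo,hi=(8,110,90),(32,255,255)
yt=blob(t,(425,182,20,20),lo,hi);ys=blob(s,(220,222,20,16),lo,hi);print(yt,ys)
print('dot',tri([ray('top',yt[0]),ray('scene',ys[0])]))
nP=tri([ray('top',(127.7,215.9)),ray('scene',(471.6,232))]);nN=tri([ray('top',(192.2,224)),ray('scene',(419.2,232.1))]);print(nP,nN)
v=nP[0]-nN[0];print(np.linalg.norm(v),'yaw',np.arctan2(-v[0],v[1]))
# barrel base ring centres on plate (z=100) top view: crop b
for n,uv in(('gun base',(320+(675-391)/2.9,155+157/2.9)),('oil base',(320+(511-391)/2.9,155+155/2.9))):print(n,plane('top',uv,100))
print('oil top',plane('top',(367,194.5),210), 'cap top at 230',plane('top',yt[0],230),plane('scene',ys[0],230))
for uv in((414,88),(763,221-2),(414,221)):print('stand',plane('top',(320+(uv[0]-391)/2.9,155+uv[1]/2.9),100))
# box corner nearest: top view (442,150) inner; scene flap (435,510 in crop)
print('flap tri',tri([ray('top',(442,205)),ray('scene',(205+(435-390)/3.2,215+(510-348)/3.2))]))
```

```text
(array([435.70833333, 191.        ]), np.int32(24), array([433, 189,   6,   5])) (array([228.63636364, 229.09090909]), np.int32(11), array([227, 228,   4,   3]))
dot (array([ 618.21574832, -269.78472273,  235.79321378]), [np.float64(0.27165254364163144), np.float64(0.27165254364153224)])
(array([587.86815453, 280.7674097 , 116.63874364]), [np.float64(0.34351767581664355), np.float64(0.3435176758166604)]) (array([575.00877918, 158.04453332, 116.07693315]), [np.float64(0.06413327577567406), np.float64(0.06413327577559552)])
123.39604350861724 yaw -0.10440285893970448
gun base [ 616.24080855 -272.63679257  100.        ]
oil base [ 615.23420357 -162.87607469  100.        ]
oil top [ 616.20920479 -160.14120723  210.        ] cap top at 230 [ 619.70253092 -271.13788327  230.        ] [ 613.35655175 -271.28854557  230.        ]
stand [659.79322574 -97.30823157 100.        ]
stand [ 575.48638176 -330.69739078  100.        ]
stand [569.21848034 -98.75439224 100.        ]
flap tri (array([ 622.34487109, -314.54737764,  113.8835138 ]), [np.float64(0.8782742208141117), np.float64(0.8782742208141949)])
```

Gun axis is near (617,-271) and the nipple ball near (586,281,120), with drive yaw about -0.10. Going above the gun now.

```bash
python3 -m jog '[[[0,0,0],[0,0,-0.045],1],[[0,0,0],[0.044,-0.0141,0],1],[[0,0,0],[0.044,-0.0141,0],1],[[0,0,0],[0.044,-0.0141,0],1],[[0,0,0],[0.044,-0.0141,0],1],[[0,0,0],[0.044,-0.0141,0],1],[[0,0,0],[0.044,-0.0141,0],1],[[0,0,0],[0.044,-0.0141,0],1],[[0,0,0],[0.044,-0.0141,0],1],[[0,0,0],[0.044,-0.0141,0],1],[[0,0,0],[0.044,-0.0141,0],1],[[0,0,0],[0.044,-0.0141,0],1]]' && python3 -m jog '[[[0,0,-0.135],[0,0,0],1],[[0,0,-0.135],[0,0,0],1],[[0,0,-0.135],[0,0,0],1],[[0,0,-0.135],[0,0,0],1],[[0,0,-0.135],[0,0,0],1],[[0,0,-0.135],[0,0,0],1],[[0,0,-0.135],[0,0,0],1],[[0,0,-0.135],[0,0,0],1],[[0,0,-0.135],[0,0,0],1],[[0,0,0],[0,0,0],1],[[0,0,0],[0,0,0],1]]'
python3 - <<'E'
from h import *
s=r.sense();T=wT(s);im=r.grab_frame('wrist')[:,:,::-1].copy();print(s['clock'],s['eef_pos'],s['tcp_rot'],s['qpos'])
np.save('T1.npy',T);cv2.imwrite('pics/w1.png',im)
print(wproj([[617.5,-271,236],[617,-271,100],[617.5,-161,210]],T))
E
```

```text
clock: 1.3
eef_pos: [618.5, -270.4, 300.9]
tcp_rot: [-3.141, 0.0, 0.356]
contact_force: [0.6, -0.5, -0.3]
opening: 0.999
grasp_force: 0.0
clock: 2.4
eef_pos: [617.2, -271.8, 300.9]
tcp_rot: [-3.141, -0.0, 1.567]
contact_force: [0.3, -0.5, -0.6]
opening: 1.003
grasp_force: 0.0
2.4 [ 617.22092921 -271.79715337  300.91809877] [-3.14098165e+00 -2.81194678e-04  1.56686150e+00] [-4.17035306e-01  3.95162005e-01  1.47066780e+00  1.28013632e-05
  1.27643534e+00 -4.13104282e-01]
[[313.76405511 271.25930786]
 [313.158717   217.49793424]
 [312.94873963  64.83305491]]
```

View pics/w1.png

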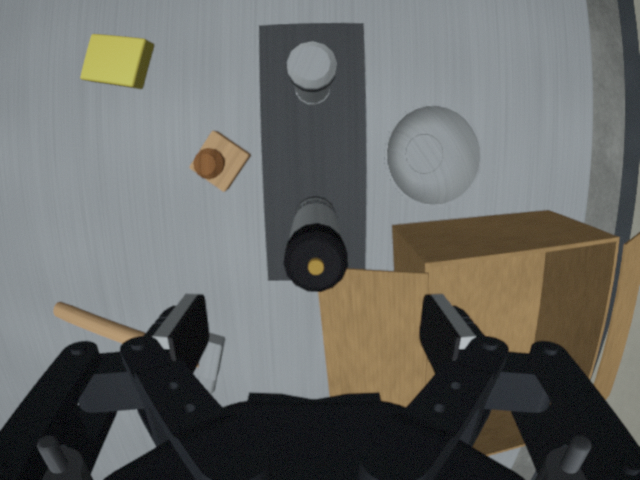

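The wrist view shows the gun's cap dot at (316,267), the oiler at (312,65), and the box flap's near edge at about row 270, right of column 320. I'll check the flap's height and refine the gun's xy.

Run:
```python
from h import *
T=np.load('T1.npy');w=cv2.imread('pics/w1.png')
k=cv2.inRange(cv2.cvtColor(w,cv2.COLOR_BGR2HSV),(8,110,90),(32,255,255))[255:280,303:330];M=cv2.moments(k,True);uv=(303+M['m10']/M['m00'],255+M['m01']/M['m00'])
gray=cv2.cvtColor(w,cv2.COLOR_BGR2GRAY)
k=(gray<45).astype('uint8');N,L,S,C=cv2.connectedComponentsWithStats(k[215:300,275:355]);i=L[258-215,296-275];print('cap',S[i]+[275,215,0,0,0])
print(uv)
o,d=wray(uv,T)
for z in(230,236):print(z,o+d*(z-o[2])/d[2])
print('tri3',tri([(o,d),ray('top',(435.7,191)),ray('scene',(228.6,229.1))]))
for a,b in(((443,205),(320,293)),((442,150),(428,273))):print('flap',tri([ray('top',a),wray(b,T)]))
```

```text
cap [ 284  223   64   68 3090]
(315.4454976303318, 266.5308056872038)
230 [ 618.40661063 -270.5001264   230.        ]
236 [ 618.38508831 -268.38137933  236.        ]
tri3 (array([ 618.26882391, -269.44776152,  235.52623489]), [np.float64(0.8560865511772834), np.float64(0.11273890426599123), np.float64(0.7459377475244071)])
flap (array([ 618.18161651, -312.49322376,  152.87367271]), [np.float64(7.623480465580929), np.float64(7.623480465580874)])
flap (array([ 705.64523915, -298.48467105,  172.6633872 ]), [np.float64(4.863827648555106), np.float64(4.863827648554888)])
```

```bash
python3 -m jog '[[[0,0,0],[0.002,0.001,0.0175],1],[[0,0,0],[0,0,0.0175],1],[[0,0,0],[0,0,0.0175],1],[[0,0,0],[0,0,0.0175],1],[[0,0,0],[0,0,0.0175],1],[[0,0,0],[0,0,0.0165],1],[[0,0,0],[0,0,0],1],[[0,0,0],[0,0,0],-1],[[0,0,0],[0,0,0],-1],[[0,0,0],[0,0,0],-1],[[0,0,0],[0,0,0],-1],[[0,0,0],[0,0,0],-1]]' 100 && python3 -m jog '[[[0,0,0],[0,0,0],-1],[[0,0,0],[0,0,0],-1],[[0,0,0],[0,0,0],-1]]'
```

```text
clock: 3.65
eef_pos: [618.7, -270.1, 198.6]
tcp_rot: [3.14, 0.001, 1.571]
contact_force: [-1.4, 0.3, 6.8]
opening: 0.404
grasp_force: 98.9
clock: 3.95
eef_pos: [618.7, -270.1, 198.6]
tcp_rot: [3.14, 0.001, 1.571]
contact_force: [-1.1, 0.4, 6.4]
opening: 0.402
grasp_force: 98.9
```

```bash
python3 -m jog '[[[0,0,0],[0,0,-0.01],-1],[[0,0,0],[0,0,-0.02],-1],[[0,0,0],[0,0,-0.025],-1],[[0,0,0],[0,0,-0.03],-1],[[0,0,0],[0,0,-0.03],-1],[[0,0,0],[0,0,-0.03],-1],[[0,0,0],[0,0,-0.03],-1],[[0,0,0],[0,0,-0.03],-1],[[0,0,0],[0,0,0],-1],[[0,0,0],[0,0,0],-1],[[0,0,0],[0,0,0],-1]]'
python3 - <<'E'
from h import *
s=r.sense();T=wT(s);c,sn=np.cos(-.104),np.sin(-.104);ux=np.array([c,sn,0])
ax=np.cos(np.pi/6)*np.array([0,0,1])-.5*ux
ball=np.array([586,281,120.])
zt=-ax
# gun origin below TCP: grasped with TCP at 198.6, gun origin at z=100
L=98.6
# choose spin nearest the radial-convention: try spins, report rel. rotation vs current
for spin in(-.1,.2,.45):
  y0=np.array([np.cos(spin),np.sin(spin),0]);x=np.cross(y0,zt);x/=np.linalg.norm(x);y=np.cross(zt,x);G=np.c_[x,y,zt]
  rel=T[:3,:3].T@G;rv=R.from_matrix(rel).as_rotvec()
  tcp=ball+ax*(67+40+L)
  print(spin,rv.round(3),np.linalg.norm(rv).round(3),tcp.round(1),(T[:3,:3].T@(tcp-T[:3,3])).round(1))
print(s['qpos'],s['eef_pos'],s['tcp_rot'])
E
```

```text
clock: 5.05
eef_pos: [617.6, -269.5, 400.2]
tcp_rot: [-3.139, -0.001, 1.571]
contact_force: [-1.3, -0.2, -4.3]
opening: 0.399
grasp_force: 100.4
-0.1 [-0.526 -0.03   0.097] 0.536 [483.8 291.7 298.1] [ 561.1 -133.6  103.2]
0.2 [-0.514 -0.119 -0.238] 0.579 [483.8 291.7 298.1] [ 561.1 -133.6  103.2]
0.45 [-0.498 -0.189 -0.504] 0.733 [483.8 291.7 298.1] [ 561.1 -133.6  103.2]
[-4.13734386e-01  3.40600880e-01  1.33847751e+00 -5.95603694e-06
  1.46563855e+00 -4.13714355e-01] [ 617.61151215 -269.54362629  400.18987242] [-3.13872958e+00 -1.25057765e-03  1.57077514e+00]
```

```bash
python3 -m jog '[[[0,0,0],[0.02,-0.015,0],-1],[[0,0,0],[0.0492,-0.0108,0],-1],[[0,0,0],[0.0492,-0.0108,0],-1],[[0,0,0],[0.0492,-0.0108,0],-1],[[0,0,0],[0.0492,-0.0108,0],-1],[[0,0,0],[0.0492,-0.0108,0],-1],[[0,0,0],[0.0492,-0.0108,0],-1],[[0,0,0],[0.0492,-0.0108,0],-1],[[0,0,0],[0.0492,-0.0108,0],-1],[[0,0,0],[0.0492,-0.0108,0],-1],[[0,0,0],[0.0492,-0.0108,0],-1],[[0,0,0],[0.0492,-0.0108,0],-1]]' && python3 -m jog '[[[-0.0857,-0.0198,-0.0397],[0,0,0],-1],[[-0.0857,-0.0198,-0.0397],[0,0,0],-1],[[-0.0857,-0.0198,-0.0397],[0,0,0],-1],[[-0.0857,-0.0198,-0.0397],[0,0,0],-1],[[-0.0857,-0.0198,-0.0397],[0,0,0],-1],[[-0.0857,-0.0198,-0.0397],[0,0,0],-1],[[0,0,0],[0,0,0],-1],[[0,0,0],[0,0,0],-1],[[0,0,0],[0,0,0],-1]]'
cat > plan.py <<'E'
from h import *
import sys
def pose(ball,yaw,spin,gap,L):
    ux=np.array([np.cos(yaw),np.sin(yaw),0]);ax=np.cos(np.pi/6)*np.array([0,0,1])-.5*ux;zt=-ax
    y0=np.array([np.cos(spin),np.sin(spin),0]);x=np.cross(y0,zt);x/=np.linalg.norm(x)
    return np.c_[x,np.cross(zt,x),zt],np.array(ball)+ax*(67+gap+L)
def rel(G,p):
    s=r.sense();T=wT(s);print(s['clock'],s['eef_pos'].round(1),s['qpos'].round(2),s['contact_force'].round(1))
    print('rot',R.from_matrix(T[:3,:3].T@G).as_rotvec().round(4),'then shift in new axes',(G.T@(p-T[:3,3])).round(1),'in present axes',(T[:3,:3].T@(p-T[:3,3])).round(1))
E
python3 - <<'E'
from plan import *
rel(*pose([586,281,120],-.104,.2,40,98.6))
E
```

```text
clock: 6.25
eef_pos: [484.0, 288.9, 400.5]
tcp_rot: [-3.139, 0.001, 1.571]
contact_force: [1.6, 0.3, -2.8]
opening: 0.4
grasp_force: 100.6
clock: 7.15
eef_pos: [485.7, 287.3, 401.9]
tcp_rot: [2.644, 0.172, 1.77]
contact_force: [-0.1, 0.2, -3.6]
opening: 0.401
grasp_force: 101.1
7.15 [485.7 287.3 401.9] [ 0.75 -0.03  1.86 -0.47  1.    0.7 ] [-0.1  0.2 -3.6]
rot [ 0.0001  0.0013 -0.0006] then shift in new axes [ 22.2 -49.4  88.8] in present axes [ 22.3 -49.4  88.8]
```

```bash
python3 -m jog '[[[0,0,0],[0.0044,-0.0098,0.0178],-1],[[0,0,0],[0.0044,-0.0098,0.0178],-1],[[0,0,0],[0.0044,-0.0098,0.0178],-1],[[0,0,0],[0.0044,-0.0098,0.0178],-1],[[0,0,0],[0.0044,-0.0098,0.0178],-1],[[0,0,0],[0,0,0],-1],[[0,0,0],[0,0,0],-1],[[0,0,0],[0,0,0],-1]]'
python3 - <<'E'
from plan import *
rel(*pose([586,281,120],-.104,.2,40,98.6))
T=wT();np.save('T2.npy',T)
I={n:r.grab_frame(n)[:,:,::-1].copy() for n in('wrist','top','scene')}
for n in I:cv2.imwrite(f'pics/{n}2.png',I[n])
mouth=T[:3,3]+T[:3,2]*(98.6+75);seat=T[:3,3]+T[:3,2]*(98.6+67);org=T[:3,3]+T[:3,2]*98.6;P=np.array([org,mouth,[586,281,120]])
print(wproj(P,T).round(1).tolist(),proj('top',P).round(1).tolist(),proj('scene',P).round(1).tolist())
def c(im,p,w,h,k):
    x,y=int(p[0]-w/2),int(p[1]-h/2);x,y=max(x,0),max(y,0);print(x,y);return cv2.resize(im[y:y+h,x:x+w],None,fx=k,fy=k,interpolation=cv2.INTER_CUBIC)
a=c(I['wrist'],wproj(P[1:2],T)[0],200,150,4);b=c(I['top'],proj('top',P[1:2])[0],80,60,5);d=c(I['scene'],proj('scene',P[1:2])[0],80,60,5)
cv2.imwrite('pics/c2.png',np.vstack([cv2.resize(a,(400,300)) if 0 else a[:,:][::1][:300] if 0 else cv2.resize(a,(800,300+0)) if 0 else np.hstack([cv2.resize(a,(400,300)),c(I['scene'],proj('scene',P[1:2])[0],80,60,5)]),np.hstack([b,np.zeros_like(b)])]))
E
```

```text
clock: 7.95
eef_pos: [485.2, 291.8, 299.8]
tcp_rot: [2.64, 0.172, 1.77]
contact_force: [-0.0, 0.2, -2.2]
opening: 0.401
grasp_force: 101.0
7.95 [485.2 291.8 299.8] [ 0.75  0.07  1.99 -0.56  0.79  0.85] [-0.   0.2 -2.2]
rot [ 0.0038  0.001  -0.0008] then shift in new axes [ 0.5 -2.1  0.8] in present axes [ 0.5 -2.1  0.8]
[[312.9, 253.2], [313.0, 225.2], [309.8, 216.1]] [[97.0, 236.3], [118.2, 221.0], [126.6, 216.5]] [[477.8, 186.8], [473.8, 217.9], [471.7, 230.5]]
212 150
78 190
433 187
433 187
```

View pics/c2.png

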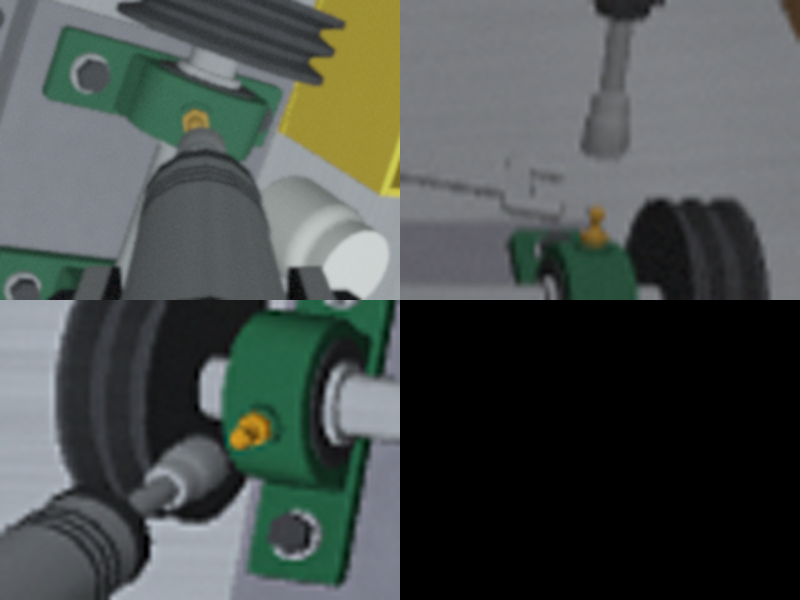

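The scene crop shows the coupler mouth at about (473.8,217.4), against a prediction of (473.8,217.9), and the ball near (472.4,229.4). In the top view the ball is near (125.6,217.6). I'll triangulate the ball properly and overlay the predictions.

Run:
```python
from plan import *
T=np.load('T2.npy')
u=np.array([np.cos(-.104),np.sin(-.104),0]);ax=np.cos(np.pi/6)*np.array([0,0,1])-.5*u
def mask(n,x,y,w,h):
    im=cv2.imread(f'pics/{n}2.png')[y:y+h,x:x+w];im=cv2.resize(im,None,fx=8,fy=8,interpolation=cv2.INTER_CUBIC)
    k=cv2.inRange(cv2.cvtColor(im,cv2.COLOR_BGR2HSV),(8,120,80),(32,255,255));N,L,S,C=cv2.connectedComponentsWithStats(k);i=1+S[1:,4].argmax()
    p=np.argwhere(L==i)[:,::-1];return (p+.5)/8-.5+[x,y]
best=[586.,281,120]
for it in range(3):
    rays=[]
    for n,b in(('top',(115,205,25,22)),('scene',(460,222,24,18))):
        p=mask(n,*b);a=proj(n,np.array(best)+np.outer([0,4,-9],ax));d=a[1]-a[0];mm=np.linalg.norm(d)/4;d/=np.linalg.norm(d);e=np.array([-d[1],d[0]])
        # ball sphere radius in px at this view
        K,M,t=cam(n);rp=4*K[0,0]/(M@np.array(best)+t)[2]
        s=p@d;tip=np.percentile(s,99.5);q=p[s>tip-2*rp];lat=(q@e);c=d*(tip-rp)+e*(lat.min()+lat.max())/2
        if it==2:print(n,c.round(2),'pred',a[0].round(2),'rp',rp.round(2),'latwidth',lat.max()-lat.min())
        rays.append(ray(n,c))
    best,res=tri(rays)
print('ball',best,res);np.save('ball.npy',best)
org=T[:3,3]+T[:3,2]*98.6;mouth=org+T[:3,2]*75
out=[]
def circ(c,z,rad,n=40):
    x,y=T[:3,0],T[:3,1];a=np.linspace(0,2*np.pi,n);return c+rad*(np.outer(np.cos(a),x)+np.outer(np.sin(a),y))
for n,(x,y) in(('top',(85,200)),('scene',(446,180))):
    im=cv2.resize(cv2.imread(f'pics/{n}2.png')[y:y+60,x:x+50],None,fx=8,fy=8,interpolation=cv2.INTER_CUBIC)
    f=lambda X:(((proj(n,X)-[x,y]+.5)*8)).astype(np.int32)
    for X,c in((circ(mouth,0,10),(0,0,255)),(circ(org,0,18),(0,255,0)),(circ(best,0,4),(255,0,255))):cv2.polylines(im,[f(X)],1,c,1)
    out.append(im)
w=cv2.imread('pics/wrist2.png');x,y=270,180;im=cv2.resize(w[y:y+60,x:x+80],None,fx=5,fy=5,interpolation=cv2.INTER_CUBIC) if 0 else None
cv2.imwrite('pics/c3.png',np.hstack(out))
p=wproj([best,best+4*ax,best-9.5*ax,mouth,org],T);print(p.round(1).tolist())
```

```text
top [125.77 217.17] pred [125.94 217.19] rp 2.13 latwidth 6.0746691645837245
scene [471.81 230.09] pred [471.95 230.06] rp 1.69 latwidth 2.435703236969573
ball [584.66850022 282.04831189 120.04046922] [np.float64(0.3105226399873953), np.float64(0.3105226399873687)]
[[308.9, 214.9], [308.8, 215.8], [309.0, 212.8], [313.0, 225.2], [312.9, 253.2]]
```

View pics/c3.png

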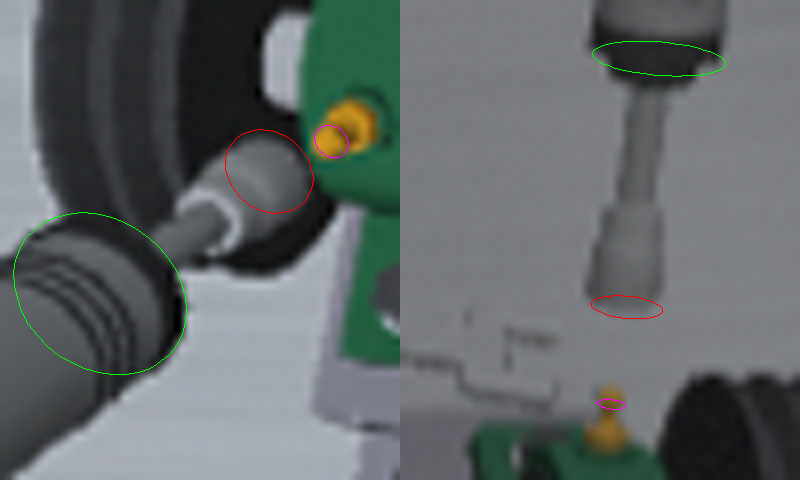

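Overlays agree within about 1 mm in both views. The ball is about (584.7,282.3,120). Next I align at a 15 mm gap.

Run:
```python
from plan import *
rel(*pose([584.7,282.2,120],-.104,.2,16,98.6))
```

```text
8.1 [484.7 291.7 299.6] [ 0.75  0.07  1.99 -0.56  0.79  0.85] [ 0.8 -0.2 -3.6]
rot [ 0.0039  0.0009 -0.0005] then shift in new axes [ 1.9 -2.4 24.1] in present axes [ 1.9 -2.5 24.1]
```

```bash
python3 -m jog '[[[0.004,0.001,0],[0.0019,-0.0024,0.004],-1],[[0,0,0],[0,0,0.005],-1],[[0,0,0],[0,0,0.005],-1],[[0,0,0],[0,0,0.005],-1],[[0,0,0],[0,0,0.005],-1],[[0,0,0],[0,0,0],-1],[[0,0,0],[0,0,0],-1],[[0,0,0],[0,0,0],-1]]'
python3 - <<'E'
from plan import *
rel(*pose([584.7,282.2,120],-.104,.2,0,98.6))
T=wT();I={n:r.grab_frame(n)[:,:,::-1].copy() for n in('top','scene')};o=[]
org=T[:3,3]+T[:3,2]*98.6
for n,(x,y) in(('top',(95,195)),('scene',(446,190))):
    im=cv2.resize(I[n][y:y+60,x:x+50],None,fx=8,fy=8,interpolation=cv2.INTER_CUBIC)
    q=((proj(n,[org+T[:3,2]*45,org+T[:3,2]*100])-[x,y]+.5)*8).astype(int);cv2.line(im,q[0].tolist(),q[1].tolist(),(0,0,255),1);o.append(im)
cv2.imwrite('pics/c4.png',np.hstack(o))
E
```

```text
clock: 8.9
eef_pos: [493.9, 291.4, 276.3]
tcp_rot: [2.646, 0.172, 1.771]
contact_force: [0.3, 0.0, -3.1]
opening: 0.401
grasp_force: 101.0
8.9 [493.9 291.4 276.3] [ 0.74  0.11  2.   -0.58  0.75  0.87] [ 0.3  0.  -3.1]
rot [-0.0013  0.0004  0.0004] then shift in new axes [-0.   0.9 15.4] in present axes [-0.   1.  15.4]
```

View pics/c4.png

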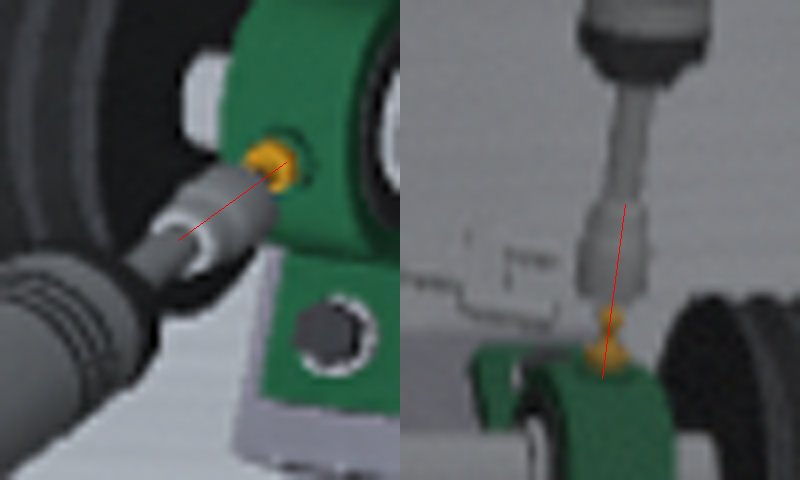

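In the scene view the coupler sits over the ball. In the top view the coupler's midline looks about 0.7 px down-right of the predicted line. I'll measure the edges numerically.

Run:
```python
from plan import *
T=wT();I={n:r.grab_frame(n) for n in('top','scene')};org=T[:3,3]+T[:3,2]*98.6
rays={}
for n in I:
    a,b=proj(n,[org+T[:3,2]*52,org+T[:3,2]*75]);d=(b-a)/np.linalg.norm(b-a);e=np.array([-d[1],d[0]])
    K,M,t=cam(n);pm=K[0,0]/(M@org+t)[2]
    g=cv2.GaussianBlur(I[n],(0,0),.6).astype(np.float32);offs=np.arange(-9,9.01,.1);mids=[]
    for f in np.linspace(.3,.8,6):
        c=a+f*(b-a);P=(c+offs[:,None]*e).astype(np.float32)[None]
        pr=cv2.remap(g,P[...,0],P[...,1],cv2.INTER_CUBIC)[0];gr=np.linalg.norm(np.gradient(pr,axis=0),axis=1)
        w=10*pm
        L=(offs>-w-2.2)&(offs<-w+2.2);Rr=(offs>w-2.2)&(offs<w+2.2)
        l=offs[L][gr[L].argmax()];h=offs[Rr][gr[Rr].argmax()];mids.append(((l+h)/2,h-l))
    print(n,'px/mm',pm.round(2),'2w',20*pm.round(2),np.round(mids,2).tolist(),'perp',e.round(2))
    for k,v in zip('xyz',T[:3,:3].T):
        q=proj(n,[org+T[:3,2]*67,org+T[:3,2]*67+v]);print(' 1mm tool',k,'-> perp px',((q[1]-q[0])@e).round(2))
    q=proj(n,np.array([[584.7,282.2,120]]))[0];print(' ball perp from line',((q-a)@e).round(2), 'px',q.round(2))
```

```text
top px/mm 0.59 2w 11.799999999999999 [[1.4, 12.8], [1.4, 13.0], [1.2, 12.6], [1.3, 12.6], [1.0, 12.2], [1.15, 11.7]] perp [0.59 0.81]
 1mm tool x -> perp px -0.2
 1mm tool y -> perp px -0.53
 1mm tool z -> perp px -0.0
 ball perp from line -0.59 px [125.87 217.18]
scene px/mm 0.43 2w 8.6 [[0.45, 9.3], [0.45, 9.3], [0.6, 9.2], [0.7, 9.2], [0.55, 9.7], [0.4, 9.2]] perp [-0.99 -0.13]
 1mm tool x -> perp px -0.35
 1mm tool y -> perp px -0.28
 1mm tool z -> perp px 0.0
 ball perp from line -0.31 px [472.01 230.07]
```

```bash
cat > edges.py <<'E'
from plan import *
def edges(n,im,T,L,s0,s1,rad,k=5,verbose=True):
    org=T[:3,3]+T[:3,2]*L;a,b=proj(n,[org+T[:3,2]*s0,org+T[:3,2]*s1]);d=(b-a)/np.linalg.norm(b-a);e=np.array([-d[1],d[0]])
    K,M,t=cam(n);g=cv2.GaussianBlur(im,(0,0),.5).astype(np.float32);res=[]
    for f in np.linspace(0,1,k):
        X=org+T[:3,2]*(s0+f*(s1-s0));pm=K[0,0]/(M@X+t)[2];c=a+f*(b-a);w=rad*pm;offs=np.arange(-w-4,w+4.01,.1)
        P=(c+offs[:,None]*e).astype(np.float32)[None];pr=cv2.remap(g,P[...,0],P[...,1],cv2.INTER_LINEAR)[0]
        gr=np.linalg.norm(np.gradient(pr,axis=0),axis=1);m=lambda c:offs[abs(offs-c)<2][gr[abs(offs-c)<2].argmax()]
        l,h=m(-w),m(w);res.append((l+w,h-w))
    print(n,s0,s1,'left err,right err px:',np.round(res,1).tolist())
E
python3 - <<'E'
from edges import *
T=np.load('T2.npy')
for n in('top','scene'):
    im=cv2.imread(f'pics/{n}2.png')
    edges(n,im,T,98.6,58,73,10);edges(n,im,T,98.6,-55,-5,18)
T=wT()
for n in('top','scene'):
    im=r.grab_frame(n);edges(n,im,T,98.6,58,73,10);edges(n,im,T,98.6,-55,-5,18)
im=r.grab_frame('wrist');cv2.imwrite('pics/wrist3.png',im[:,:,::-1]);o=T[:3,3]+T[:3,2]*98.6
print(wproj([o+T[:3,2]*s for s in(-40,0,75)],T).round(1).tolist())
E
```

```text
top 58 73 left err,right err px: [[0.4, 0.5], [0.3, 0.3], [0.7, 0.7], [1.1, 0.7], [0.3, 0.4]]
top -55 -5 left err,right err px: [[0.3, 0.5], [0.3, 0.4], [-0.2, 0.8], [0.5, 0.3], [-0.1, 0.6]]
scene 58 73 left err,right err px: [[0.4, 1.0], [0.1, 0.7], [-0.2, 1.0], [0.3, 1.3], [0.5, 1.2]]
scene -55 -5 left err,right err px: [[0.1, 0.6], [0.5, 1.0], [0.1, 0.7], [0.4, 0.6], [0.1, 0.8]]
top 58 73 left err,right err px: [[0.4, 2.0], [0.6, 1.9], [0.6, 1.7], [0.8, 1.5], [0.3, 1.8]]
top -55 -5 left err,right err px: [[0.9, 0.0], [-0.1, 0.1], [-0.2, 0.8], [0.4, 0.8], [0.7, 0.7]]
scene 58 73 left err,right err px: [[1.1, 1.2], [0.2, 1.0], [-0.0, 0.7], [0.4, 0.5], [0.2, 0.8]]
scene -55 -5 left err,right err px: [[0.4, 0.6], [0.2, 1.0], [-0.1, 0.8], [0.3, 0.8], [0.6, 1.0]]
[[312.7, 276.8], [312.9, 253.2], [313.0, 225.2]]
```

The gun edges give only about +0.5 px in each view; the larger value was an edge-search artefact. The net correction is about +1.8 mm in tool y and +0.3 mm in x. Now approaching, then pushing.

```bash
python3 -m jog '[[[-0.001,0,0],[0.0003,0.0018,0.002],-1],[[0,0,0],[0,0,0.002],-1],[[0,0,0],[0,0,0.002],-1],[[0,0,0],[0,0,0.002],-1],[[0,0,0],[0,0,0],-1]]' 110
python3 - <<'E'
from plan import *
rel(*pose([584.7,282.2,120],-.104,.2,0,98.6))
E
python3 -m jog '[[[0,0,0],[0,0,0.001],-1],[[0,0,0],[0,0,0.001],-1],[[0,0,0],[0,0,0.001],-1],[[0,0,0],[0,0,0],-1]]'
python3 - <<'E'
from plan import *
rel(*pose([584.7,282.2,120],-.104,.2,0,98.6))
E
```

```text
clock: 9.75
eef_pos: [499.4, 291.7, 269.8]
tcp_rot: [2.645, 0.172, 1.771]
contact_force: [0.1, 0.4, -2.9]
opening: 0.397
grasp_force: 109.4
9.75 [499.4 291.7 269.8] [ 0.73  0.13  2.   -0.59  0.73  0.88] [ 0.1  0.4 -2.9]
rot [-0.0006  0.0005  0.0005] then shift in new axes [-0.4 -0.7  7.1] in present axes [-0.4 -0.7  7.1]
clock: 10.15
eef_pos: [500.8, 291.5, 267.3]
tcp_rot: [2.645, 0.172, 1.771]
contact_force: [1.5, 1.2, -3.4]
opening: 0.395
grasp_force: 109.6
10.15 [500.8 291.5 267.3] [ 0.73  0.13  2.   -0.59  0.73  0.88] [ 1.5  1.2 -3.4]
rot [-0.0005  0.0005  0.0007] then shift in new axes [-0.4 -0.7  4.1] in present axes [-0.4 -0.7  4.1]
```

```bash
cat > f.py <<'E'
from plan import *
f=r.sense();T=wT(f);print('force in tool',(T[:3,:3].T@(f['contact_force']-[0.3,0.2,-3.1])).round(1));rel(*pose([584.7,282.2,120],-.104,.2,0,98.6))
E
for i in 1 ; do python3 -m jog '[[[0,0,0],[0,0,0.001],-1],[[0,0,0],[0,0,0.001],-1]]' >/dev/null; python3 f.py; python3 -m jog '[[[0,0,0],[0,0,0.001],-1],[[0,0,0],[0,0,0.001],-1]]'>/dev/null; python3 f.py;python3 -m jog '[[[0,0,0],[0,0,0.001],-1],[[0,0,0],[0,0,0.001],-1]]'>/dev/null; python3 f.py; done
```

```text
force in tool [ 0.6  0.3 -0. ]
10.35 [501.7 291.4 265.5] [ 0.73  0.14  2.   -0.59  0.72  0.88] [ 0.4  0.8 -3.1]
rot [-0.0006  0.0005  0.0006] then shift in new axes [-0.3 -0.6  2.2] in present axes [-0.3 -0.6  2.2]
force in tool [-0.3 -0.5 -0.4]
10.55 [502.7 291.2 263.7] [ 0.73  0.14  2.01 -0.6   0.72  0.88] [-0.3 -0.2 -2.9]
rot [-0.0008  0.0006  0.0005] then shift in new axes [-0.3 -0.6  0.1] in present axes [-0.3 -0.6  0.1]
force in tool [  0.   -2.3 -14.8]
10.75 [503.6 291.3 262.6] [ 0.72  0.14  2.01 -0.6   0.71  0.88] [-9.   0.4  8.6]
rot [-0.0004  0.0004 -0.    ] then shift in new axes [-0.4 -0.8 -1.3] in present axes [-0.4 -0.8 -1.3]
```

```bash
for i in 1 ; do python3 -m jog '[[[0,0,0],[0,0,0.001],-1],[[0,0,0],[0,0,0],-1]]' >/dev/null; python3 f.py; python3 -m jog '[[[0,0,0],[0,0,0.001],-1],[[0,0,0],[0,0,0],-1]]'>/dev/null; python3 f.py;python3 -m jog '[[[0,0,0],[0,0,0.001],-1],[[0,0,0],[0,0,0],-1]]'>/dev/null; python3 f.py; done
python3 - <<'E'
from edges import *
I={n:r.grab_frame(n)[:,:,::-1].copy() for n in('top','scene')};o=[]
for n,(x,y) in(('top',(95,195)),('scene',(446,190))):
    o.append(cv2.resize(I[n][y:y+60,x:x+50],None,fx=8,fy=8,interpolation=cv2.INTER_CUBIC))
cv2.imwrite('pics/c5.png',np.hstack(o))
E
```

```text
force in tool [ -0.4  -2.  -15.5]
10.95 [504.  291.3 262.1] [ 0.72  0.14  2.01 -0.6   0.71  0.88] [-9.   0.1  9.4]
rot [-0.0003  0.0004 -0.0002] then shift in new axes [-0.4 -0.9 -2. ] in present axes [-0.4 -0.9 -2. ]
force in tool [ -0.1  -4.3 -15.7]
11.15 [504.4 291.2 261.3] [ 0.72  0.14  2.01 -0.6   0.71  0.89] [-11.1  -0.2   8.5]
rot [-0.0002  0.0003 -0.0003] then shift in new axes [-0.4 -0.9 -2.9] in present axes [-0.4 -0.9 -2.9]
force in tool [ -0.4  -3.6 -15.6]
11.35 [504.9 291.2 260.4] [ 0.72  0.15  2.01 -0.6   0.71  0.89] [-10.4  -0.2   8.8]
rot [-0.0002  0.0003 -0.0003] then shift in new axes [-0.4 -0.9 -3.9] in present axes [-0.4 -0.9 -3.9]
```

View pics/c5.png

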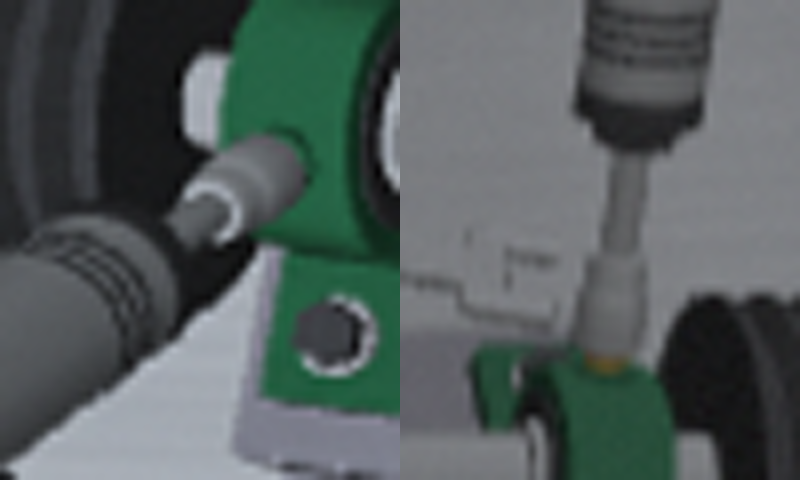

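Force plateaus at about 15.5 N over 3 mm of travel. The scene view shows the coupler mouth right down at the hexagon, so the coupler has snapped on and the nozzle is about 3 mm in. I push about 6 mm more.

```bash
python3 -m jog '[[[0,0,0],[-0.0002,-0.0006,0.001],-1],[[0,0,0],[0,0,0.001],-1],[[0,0,0],[0,0,0.001],-1],[[0,0,0],[0,0,0],-1]]'; python3 f.py; python3 -m jog '[[[0,0,0],[0,0,0.001],-1],[[0,0,0],[0,0,0.001],-1],[[0,0,0],[0,0,0.001],-1],[[0,0,0],[0,0,0],-1],[[0,0,0],[0,0,0],-1],[[0,0,0],[0,0,0],-1]]';python3 f.py
python3 - <<'E'
from edges import *
I={n:r.grab_frame(n)[:,:,::-1].copy() for n in('top','scene')};o=[]
for n,(x,y) in(('top',(95,195)),('scene',(446,190))):
    o.append(cv2.resize(I[n][y:y+60,x:x+50],None,fx=8,fy=8,interpolation=cv2.INTER_CUBIC))
cv2.imwrite('pics/c6.png',np.hstack(o))
E
```

```text
clock: 11.85
eef_pos: [506.2, 290.9, 257.9]
tcp_rot: [2.644, 0.171, 1.771]
contact_force: [-10.6, 0.5, 10.8]
opening: 0.401
grasp_force: 110.8
force in tool [  0.1  -2.6 -17.4]
11.85 [506.2 290.9 257.9] [ 0.72  0.15  2.01 -0.6   0.7   0.89] [-10.6   0.5  10.8]
rot [ 0.0006 -0.     -0.0003] then shift in new axes [-0.3 -0.7 -6.7] in present axes [-0.3 -0.6 -6.7]
clock: 12.45
eef_pos: [507.6, 290.8, 255.4]
tcp_rot: [2.644, 0.171, 1.77]
contact_force: [-11.3, 0.2, 11.6]
opening: 0.4
grasp_force: 110.8
force in tool [ -0.2  -2.8 -18.5]
12.45 [507.6 290.8 255.4] [ 0.72  0.16  2.01 -0.61  0.7   0.89] [-11.3   0.2  11.6]
rot [ 0.0006 -0.0001 -0.0004] then shift in new axes [-0.3 -0.6 -9.5] in present axes [-0.3 -0.6 -9.5]
```

View pics/c6.png

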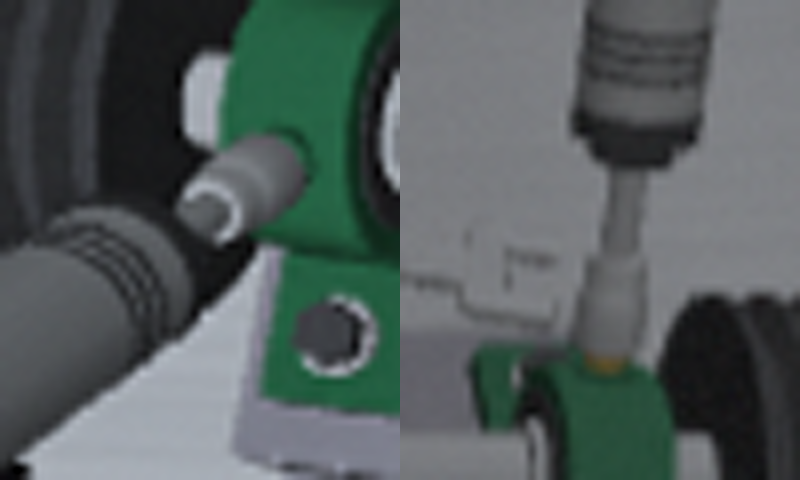

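The coupler stayed put while the barrel came down. The 18.5 N axial force is above the 15 N jaw maximum and corresponds to about 9 mm of stroke, so I'm handing in.

```bash
python3 -c "
from rig import r
print(r.sign_off())"
```

```text
the job is handed in; nothing more can be done
None
```

I handed the job in at 12.5 s with the grease gun snapped onto the pulley-side nipple and still gripped at about 110 N; sign-off gave no verdict, and I estimate the nozzle about 9 mm in from the 18.5 N axial push.

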